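Clamp a soldering block in the cam fixture

TASK

Set the white ceramic soldering block upright on the base plate of the cam fixture, between the sprung jaw and the fixed anvil, long side along the jaw, and let go of it. Then turn the crank anticlockwise (seen from above) by its blue handle until the follower comes over the first corner of the red cam and drops into the cam's flat; stop there, never force it on past the flat (that would crush the block), and let go so that the block stays clamped. Leave the jar, the dish and the brass stake where they stand.

Things in the scene. Friction and masses are not known exactly. Their poses are not given: they have to be found in the camera images.
- fixture: Cam fixture, fixed to the bench: aluminium base plate 120 mm (its x) by 250 mm (its y, from -65 to +185), 12 mm thick. Origin on the camshaft axis at bench level; z is up, y points from the camshaft to jaw and anvil. Along +y: red cam, follower (steel plate, brass bar in a guide, top at 44 mm), sprung jaw, gap, dark anvil (60 mm wide, face at y = 136 mm, top at z 46 mm).
- jaw_face (a point): Centre of the steel jaw's face towards the anvil; jaw 40 mm wide along the fixture's x, z 14 to 42 mm, face at fixture y = 95 mm with the follower back. It rides on the follower on a spring (starts at 12 N, 3 N per mm), slides the block against the anvil and squeezes it.
- axle (a point): Point on the vertical camshaft axis, 80 mm above the bench (half-way up the crank handle). The crank sits on top.
- cam_center (a point): Centre of the red cam plate on the camshaft axis, z 17 to 35 mm; axes as the fixture's. Round (radius 16 mm) with one lobe ending in a flat, 26 mm from the axis, between two corners. It turns with the crank but is keyed to it at an angle that differs each time and is not measured: only seen or felt. In the dwell the flat lies against the follower plate.
- nest (a point): Centre of the gap between jaw and anvil, on the base plate's top (12 mm above the bench); axes as the fixture's. The gap is 41 mm wide along y with the follower back, open along x and above.
- handle (a point): Centre of the upright blue crank handle: round, 18 mm in diameter, 45 mm tall (59 to 104 mm above the bench), free to spin on its pin, 62 mm from the camshaft axis. The crank arm below it is a steel bar 16 mm wide, z 50 to 58 mm. Let go before the first corner, the crank springs back; a little past the flat it springs back into the flat.
- crank (a joint): Turn of the crank, rad since the start, + anticlockwise (stops at -0.12, 3.8). The flat comes at 1.6 to 3.0. First nearly free (1 N at the handle), then over about 1 rad a push of 2 to 8 N; about 0.37 rad before the flat it falls to nothing and the crank runs on by itself into the flat and stays. Turning on from there takes 10 to 15 N at once.
- follower (a joint): How far the cam has pushed the follower towards the anvil, m: 0 on the cam's round part, about 0.0113 on the first corner, about 0.0095 in the flat, 0.0118 when turned about 0.13 rad past the flat, which counts as forced past it.
- block_center (a point): Centre of the loose white ceramic soldering block, 50 mm (its x, long side) by 34 mm (its y) by 36 mm tall, about 90 g, standing on the bench at the start. In the fixture its long side lies along the fixture's x. Grip it by its two ends, 50 mm apart, so that the fingers clear jaw and anvil.
- jar: Bystander: flux jar with a green cap, 48 mm in diameter, 55 mm tall, loose; origin at its underside.
- dish: Bystander: small blue ceramic bowl, 60 mm in diameter, 30 mm tall, loose; origin at its underside.
- stake: Bystander: turned brass stake, foot 48 mm in diameter, 50 mm tall, loose; origin at its underside.
Mind the look-alikes: they are no part of the job. What is meant by the part that bears block_center is not purple, and is the smaller of those in its own colour.

How it is judged:
By the outcome, as a careful person would: the job done as asked, in the order asked, and still so for the second after the job is handed in, with the robot touching nothing.
It also fails if it takes over 64 s, if anything falls off the work surface, if the arm or the gripper's body presses on something with over 40 N, if the wrist force passes 120 N, or if a joint passes its speed limit or range.

ROBOT

A 6-joint arm with a two-finger parallel gripper is mounted at the origin on the work surface. World frame = base frame: x ahead of the robot, y to its left, z up, the work surface at z = 0. Lengths are in m, angles in rad, forces in N, time in s.
With the tool pointing down it reaches from about 0.25 to 0.725 m from the base axis. Payload 4 kg.
Tool frame: the origin (TCP) lies on the front face of the gripper's body, between the roots of the fingers; the fingertips stand 73 mm ahead of it and the grasp point (between the pads) lies 54 mm ahead of it; z points along the fingers, y is the line along which they close (so a half turn about z gives the same grasp; the last joint's range is limited). The gripper opens to 85 mm and grips with 20 to 120 N. Pads are 22 mm wide; open, the fingers measure 114 mm over their backs; the gripper's body (76 mm by 85 mm) begins 54 mm behind the grasp point. The pads swing forward as they close: fully open they stand 13 mm farther back than shut.
Start: joints at [-1.348, 0.241, 0.005, 1.335, 0, 1.571], TCP at [0.11, -0.488, 0.304] pointing down, gripper open.
Joint ranges: [-2.72, 2.72], [-1.05, 1.87], [-1.09, 1.28], [-1.99, 2.15], [-1.42, 1.44], [-3.14, 3.14]. Speed limits (rad/s): [2.79, 2.79, 3.14, 3.14, 3.14, 3.14].

INTERFACE

Orientations are given as a unit quaternion [x, y, z, w].
In Python, from workcell import bot gives the robot as it stands. The module is installed in compiled form; this text tells all that it offers.
- The arm moves only by the tool step_arm, never from a script. Its argument "rows" is a list of rows, each a list of 2 entries, a list of its own where there are three numbers: the shift along the tool's x, y, z in mm, then the turn about the tool's z in degrees. A call has 1 to 12 rows; each row is the pose to reach, as a shift and turn from the pose commanded when the call began, along the tool's axes at that moment; what a row does not reach only later rows make up. A row lasts 1/8 s, in which the tool goes at most 62.5 mm and 10.7 degrees, less where a joint would pass 70% of its speed; a pose out of reach is approached as far as the arm can. A call with a gripper value outside its range is refused whole. "claw" is the gripper's target within -1 to 1 (shut at 1, half-way at 0, fully open at -1), set as the call begins (left out, the last holds). The fingers move at their own pace and stop on an object; the grip force is fixed at half the most. Time passes only in rows, so rows that repeat a pose let the fingers close. It gives the time, the measured TCP pose, the force, the opening and the grip force at its end, in the units of the state.
- bot.get_obs(): the state, without advancing time (a new reading comes with each control period).
- bot.camera(name): name is "scene" or "top" or "wrist"; returns (picture, depth): 420x560x3 uint8, red, green, blue; 420x560 float32, m along the optical axis (not along the pixel's ray), 0 where there is no reading.
- bot.camera_params(name): a dict with "fx", "fy", "cx", "cy" (pixels), "D" ([k1, k2, p1, p2, k3] as OpenCV has them; the pictures are not rectified), "pose" (4x4, takes a point from camera to world coordinates). Camera axes: x right, y up, looking along -z (the intrinsics and any distortion apply to the point x, -y, -z); pixel columns grow to the right and rows downward; lengths in m; the calibration is good to about 2 mm. A picture is of the moment at which its call begins: read the wrist's pose just before it. camera_params takes no time and is no camera call; for the wrist camera it gives the pose at the moment of the call.
- bot.job_done(): hands the job in; it is judged then, once.
Trained networks look in the newest picture that a camera, given by its name, has taken for a name from the list of things; names that differ only in an ending like _2 or _b are one class to them, and where a whole thing is asked for, a point or a joint stands for the part that bears it (a point fixed in the world has none). Each returns a list of dicts, best first, with "score" (0 to 1); they miss things now and then, are a little off and sometimes report something else, mostly with a low value. They report only what shows in the picture. A call takes as long as a camera call. They do not tell look-alikes from the thing itself.
- bot.trace(target, camera): "pixels" (420x560 bool, what is visible of it) and "uv" ([column, row] in pixels, amid what is visible of it).
The state is a dict: "clock": time; "joint_pos": joint angles; "joint_vel": joint speeds; "tau": joint torques, N m; "eef_pos": TCP position; "tool_rot": TCP orientation; "ft_force": force on the tool from outside, world axes, zero at the start; "ft_torque": the same for the moment, N m; "grip_width": finger opening in m; "grasp_force": force on a finger pad.
Only numpy, scipy, OpenCV 4.12 (cv2) and the standard library are available. Lean on these libraries where they do the work, as an engineer would, in place of code of your own. Each camera call takes 0.05 s, during which the arm holds its last target. There are 200 camera calls.

## Working session

There is one attempt and no reset: what is moved stays moved. The work goes in short steps, Python scripts to look and compute and a tool call to move; the robot and the scene stay as the last step left them, time stands still between calls to the robot, and variables do not carry over. Pictures are saved under pics/ and viewed, at most 10 in all, crops included, and the job is handed in when it is done.

Besides the shell and the picture viewer there is one more tool, called after "Emit:" by a JSON object that holds its "api" and its "payload". step_arm: Moves the arm, as the interface text tells. Its arguments: {"type":"object","properties":{"rows":{"type":"array"},"claw":{"type":"number"}},"required":["rows"]}

```bash
mkdir -p pics
cat > h.py <<'E'
import numpy as np, cv2
from workcell import bot
def deproj(name,uv,depth,P=None):
    P=P or bot.camera_params(name)
    K=np.array([[P['fx'],0,P['cx']],[0,P['fy'],P['cy']],[0,0,1.]])
    uv=np.atleast_2d(np.array(uv,float))
    n=cv2.undistortPoints(uv[:,None],K,np.array(P['D'],float))[:,0]
    T=np.array(P['pose']); d=np.atleast_1d(depth)
    c=np.c_[n[:,0]*d,-n[:,1]*d,-d]
    return c@T[:3,:3].T+T[:3,3]
def ray(name,uv,z,P=None):
    a=deproj(name,uv,np.ones(len(np.atleast_2d(uv))),P); o=np.array((P or bot.camera_params(name))['pose'])[:3,3]
    d=a-o; return o+d*((z-o[2])/d[:,2])[:,None]
def maskpts(name,m,depth):
    v,u=np.nonzero(m&(depth>0)); return deproj(name,np.c_[u,v],depth[v,u])
def save(n,im): cv2.imwrite('pics/'+n,cv2.cvtColor(im,cv2.COLOR_RGB2BGR))
E
python3 - <<'E'
from h import *
o=bot.get_obs(); print(o['eef_pos'],o['tool_rot'],o['clock'])
ims=[]
for c in ('top','scene'):
    im,d=bot.camera(c); save(c+'0.png',im); np.savez(c+'0.npz',im=im,d=d)
    for t in ('block_center','handle','cam_center','fixture','jaw_face','jar','dish','stake'):
        for r in bot.trace(t,c)[:4]:
            p=maskpts(c,r['pixels'],d)
            if len(p): print(c,t,round(r['score'],2),np.round(r['uv']),r['pixels'].sum(),'med',np.median(p,0).round(3),'lo',np.percentile(p,2,0).round(3),'hi',np.percentile(p,98,0).round(3))
E
```

```text
[ 0.1103708  -0.48716331  0.30301162] [ 9.93800864e-01  1.11169788e-01 -1.14986658e-04 -1.05269877e-03] 0.0
top block_center 0.83 [226. 240.] 1091 med [0.529 0.193 0.05 ] lo [0.497 0.17  0.019] hi [0.563 0.218 0.054]
top block_center 0.72 [154. 306.] 1070 med [0.412 0.324 0.049] lo [0.385 0.293 0.011] hi [0.439 0.361 0.052]
top block_center 0.63 [173. 236.] 644 med [0.541 0.291 0.035] lo [0.516 0.275 0.002] hi [0.565 0.312 0.039]
top block_center 0.57 [339. 234.] 136 med [0.539 0.    0.041] lo [ 0.521 -0.004  0.016] hi [0.559 0.004 0.044]
top cam_center 0.76 [346. 235.] 8434 med [ 0.539 -0.022  0.012] lo [ 0.482 -0.153  0.003] hi [0.599 0.089 0.047]
top fixture 0.84 [346. 231.] 7981 med [ 0.54  -0.019  0.012] lo [ 0.484 -0.151  0.009] hi [0.597 0.089 0.047]
top jaw_face 0.68 [338. 233.] 160 med [0.541 0.    0.041] lo [ 0.521 -0.005  0.016] hi [0.56  0.004 0.045]
top jar 0.88 [187. 150.] 632 med [0.695 0.271 0.054] lo [0.678 0.251 0.002] hi [0.717 0.3   0.058]
top dish 0.92 [288. 133.] 781 med [0.732 0.08  0.016] lo [0.7   0.054 0.001] hi [0.761 0.106 0.032]
top stake 0.81 [245. 142.]
[... 1115 characters left out ...]
] 533 med [0.558 0.293 0.035] lo [0.516 0.276 0.001] hi [0.568 0.312 0.039]
scene jaw_face 0.66 [234. 213.] 135 med [0.547 0.    0.039] lo [ 0.521 -0.006  0.017] hi [0.561 0.003 0.044]
scene jar 0.77 [376. 280.] 810 med [0.713 0.271 0.047] lo [0.685 0.252 0.011] hi [0.723 0.292 0.058]
scene jar 0.58 [224. 215.] 480 med [ 0.547 -0.026  0.034] lo [ 0.512 -0.075  0.013] hi [0.567 0.003 0.044]
scene dish 0.74 [266. 286.] 729 med [0.716 0.078 0.02 ] lo [0.699 0.053 0.006] hi [0.752 0.105 0.032]
scene stake 0.87 [316. 290.] 591 med [0.723 0.164 0.017] lo [0.685 0.143 0.001] hi [0.737 0.185 0.051]
scene stake 0.54 [268. 285.] 776 med [0.715 0.078 0.02 ] lo [0.697 0.052 0.002] hi [0.752 0.106 0.032]
```

View pics/top0.png

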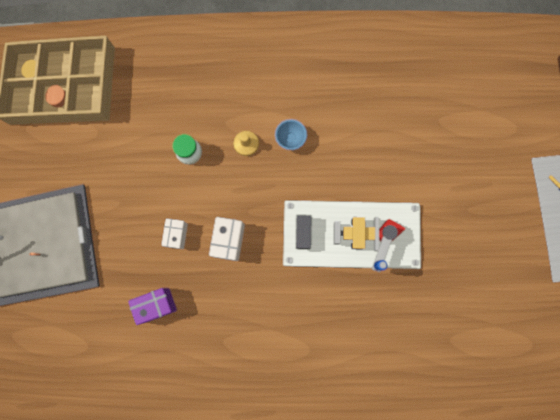

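View pics/scene0.png

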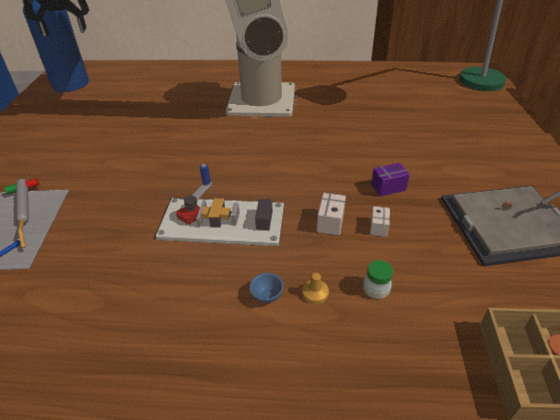

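The block candidates in the top picture are a large white one (226,240), a small white one (173,236) and a purple one (154,306). The meant one is the smaller white at (173,236), since its top is at 36 mm and the others stand at about 50 mm. I'll confirm it in a crop and measure the poses.

Run:
```python
from h import *
Z=np.load('top0.npz'); im,d=Z['im'],Z['d']
save('crop1.png',cv2.resize(im[190:290,130:440],None,fx=2.5,fy=2.5,interpolation=cv2.INTER_CUBIC))
v,u=np.mgrid[:420,:560]; p=deproj('top',np.c_[u.ravel(),v.ravel()],d.ravel()).reshape(420,560,3)
def rect(m,n,z=None):
    m=cv2.morphologyEx(m.astype(np.uint8),cv2.MORPH_OPEN,np.ones((3,3)))
    q=p[m>0]; r=cv2.minAreaRect((q[:,:2]*1000).astype(np.float32)); print(n,len(q),np.round(r[0],1),np.round(r[1],1),round(r[2],1),q[:,2].mean().round(4))
reg=lambda a,b,c,e:(u>=a)&(u<b)&(v>=c)&(v<e)
X,Y,H=p[...,0],p[...,1],p[...,2]
rect(reg(155,195,210,260)&(H>.030),'block')
rect(reg(205,250,210,270)&(H>.042),'big')
rect(reg(270,430,190,280)&(H>.008)&(H<.12),'fixture')
rect(reg(290,320,205,260)&(H>.04),'anvil')
hsv=cv2.cvtColor(im,cv2.COLOR_RGB2HSV)
b=reg(365,395,250,280)&(hsv[...,0]>105)&(hsv[...,0]<130)&(hsv[...,1]>150)
rect(b&(H>.09),'handle'); print(np.median(p[b],0),u[b].mean(),v[b].mean(), ray('top',[[u[b].mean(),v[b].mean()]],.104))
rd=reg(370,410,215,250)&((hsv[...,0]<8)|(hsv[...,0]>172))&(hsv[...,1]>150)
rect(rd,'red')
rect(reg(370,410,215,250)&(H>.047)&(H<.075),'crank')
for c in ('top',): print(np.round(bot.camera_params(c)['pose'],3))
Z=np.load('scene0.npz'); im,d=Z['im'],Z['d']
p=deproj('scene',np.c_[u.ravel(),v.ravel()],d.ravel()).reshape(420,560,3);H=p[...,2]
rect(reg(365,395,200,240)&(H>.030),'block s')
rect(reg(150,295,190,250)&(H>.008)&(H<.014),'fixture s')
```

```text
block 523 [514.3 193. ] [249.   52.7] 74.9 0.0374
big 1059 [515.7 146. ] [161.5  74.5] 73.0 0.0537
fixture 8789 [536.7 -31.4] [250.8 128.4] 88.3 0.0207
anvil 525 [514.1  61. ] [ 28.6 117.6] 85.7 0.0474
handle 0 [0. 0.] [0. 0.] 0.0 nan
[ 0.47990464 -0.06145178  0.10071382] 377.4117647058824 265.3529411764706 [[ 0.47976869 -0.06068184  0.104     ]]
red 90 [ 552.4 -104.3] [33.6 12.4] 57.9 0.035
crank 269 [529.  -89.2] [23.3 44.7] 78.8 0.06
[[-0.002  0.988 -0.157  0.456]
 [-0.999 -0.008 -0.041  0.08 ]
 [-0.041  0.157  0.987  0.91 ]
 [ 0.     0.     0.     1.   ]]
block s 330 [541.4 294.7] [33.8 52.8] 83.1 0.0363
fixture s 1753 [540.  -31.8] [250.1 122.6] 88.6 0.0125<stdin>:7: RuntimeWarning: Mean of empty slice.
  ret = ret.dtype.type(ret / rcount)
```

View pics/crop1.png

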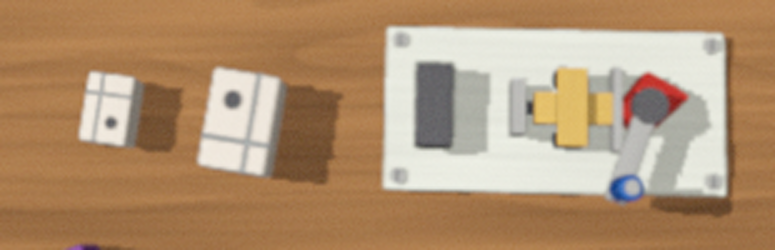

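The crop confirms it: the small white block with a grey cross and dot at crop (110,108) is the white one of smaller size. The fixture sits with its anvil at crop (435,105), and the blue handle at (627,187). Moving over the block.

Emit:
{"api": "step_arm", "payload": {"rows": [[[49,-55,0],-6],[[98,-111,0],-12],[[147,-167,0],-18],[[196,-222,0],-24],[[245,-278,0],-30],[[294,-333,0],-36],[[343,-389,0],-42],[[392,-444,0],-48],[[441,-500,0],-54],[[490,-555,0],-60],[[540,-611,0],-65],[[593,-668,0],-70]], "claw": -1}}

```text
clock: 2.4
eef_pos: [0.4717, 0.1722, 0.3041]
tool_rot: [0.749, 0.662, 0.0, 0.0]
ft_force: [1.2, -0.3, -0.1]
grip_width: 0.0855
grasp_force: 0.0
```

Run:
```python
from h import *
P=bot.camera_params('wrist'); o=bot.get_obs(); print(o['eef_pos'],o['joint_pos'],np.round(P['pose'],3),P['fx'])
c=np.array([[210,280]]);print(ray('wrist',[[280,210],[0,0],[559,0],[0,419],[559,419]],0.03,P).round(3))
im,d=bot.camera('wrist')
for n in ['block_center','fixture']:
  for r in bot.trace(n,'wrist')[:4]:
    m=cv2.erode(r['pixels'].astype(np.uint8),np.ones((3,3)))>0
    p=maskpts('wrist',m,d); p=p[p[:,2]>(.03 if n[0]=='b' else .008)]
    if n[0]=='f': p=p[p[:,2]<.016]
    if len(p)>20: R=cv2.minAreaRect((p[:,:2]*1000).astype(np.float32)); print(n,r['score'],r['uv'],np.round(R[0],1),np.round(R[1],1),round(R[2],1),np.median(p[:,2]))
Z=np.load('top0.npz'); imt,d=Z['im'],Z['d']
bot.camera('top')
for r in bot.trace('block_center','top')[:3]:
    p=maskpts('top',r['pixels'],d);p=p[p[:,2]>.03]; R=cv2.minAreaRect((p[:,:2]*1000).astype(np.float32)); print(r['uv'],np.round(R[0],1),np.round(R[1],1),round(R[2],1))
r=bot.trace('fixture','top')[0]; p=maskpts('top',r['pixels'],d);p=p[(p[:,2]>.009)&(p[:,2]<.016)]; R=cv2.minAreaRect((p[:,:2]*1000).astype(np.float32)); print('fix top',np.round(R[0],1),np.round(R[1],1),round(R[2],1))
save('w1.png',im)
```

```text
[0.47174422 0.17215538 0.30410281] [ 3.50094941e-01  2.44267360e-01  1.03156604e-02  1.33599946e+00
 -3.88357785e-04  2.04359154e+00] [[ 0.992  0.118  0.036  0.482]
 [-0.123  0.947  0.297  0.248]
 [ 0.001 -0.299  0.954  0.373]
 [ 0.     0.     0.     1.   ]] 335.9050126634022
[[ 0.473  0.142  0.03 ]
 [ 0.242  0.374  0.03 ]
 [ 0.751  0.311  0.03 ]
 [ 0.054 -0.109  0.03 ]
 [ 0.819 -0.205  0.03 ]]
block_center 0.95 [192.7, 30.8] [413.6 330.2] [46.6 62.8] 21.1 0.046680006468875546
block_center 0.91 [334.0, 155.7] [531.9 198.9] [48.1 69.6] 80.8 0.04836136651359252
block_center 0.81 [335.8, 46.7] [542.5 296.7] [33.1 48.7] 83.8 0.0336737127872134
fixture 0.8 [343.9, 299.1] [539.6  -8.5] [205.4 118. ] 87.4 0.010040731705072109
[383.6, 251.1] [511.1 -78.4] [22.  81.7] 64.8
[234.3, 235.2] [537.1 179.7] [17.8 49.2] 82.1
fix top [540.3 -31.3] [250.5 120.6] 88.3
```

View pics/w1.png

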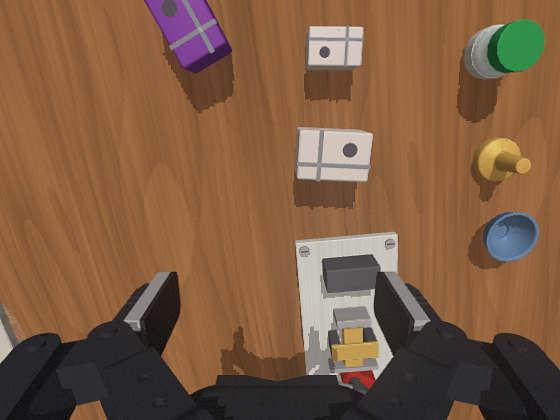

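The wrist view shows the small white block at (335,47), the big one at (334,155), purple at (190,30), and the fixture with its gap at about (352,300). All agree with the top view.

Emit:
{"api": "step_arm", "payload": {"rows": [[[45,18,0],-0.5],[[90,36,10],-0.5],[[131,54.5,40],-0.5],[[131,54.5,90],-0.5],[[131,54.5,140],-0.5],[[131,54.5,180],-0.5],[[131,54.5,210],-0.5],[[131,54.5,228],-0.5],[[131,54.5,228],-0.5],[[131,54.5,228],-0.5]]}}

```text
clock: 3.95
eef_pos: [0.5427, 0.2931, 0.0776]
tool_rot: [0.748, 0.664, 0.001, 0.0]
ft_force: [-0.3, 0.7, -0.3]
grip_width: 0.0853
grasp_force: 0.0
```

Emit:
{"api": "step_arm", "payload": {"rows": [[[0,0,0],0],[[0,0,0],0],[[0,0,0],0],[[0,0,0],0],[[0,0,0],0],[[0,0,0],0],[[0,0,0],0],[[0,0,0],0]], "claw": 1}}

```text
clock: 4.95
eef_pos: [0.5423, 0.2936, 0.0773]
tool_rot: [0.747, 0.664, 0.001, 0.0]
ft_force: [0.4, 0.1, 5.6]
grip_width: 0.0491
grasp_force: 63.6
```

Emit:
{"api": "step_arm", "payload": {"rows": [[[0,0,-30],0],[[0,0,-65],0],[[0,0,-95],0],[[-50,6,-95],-1],[[-100,12,-95],-2],[[-150,17,-95],-3],[[-200,23,-95],-4],[[-245,28,-95],-5],[[-270,31,-95],-5.3],[[-270,31,-95],-5.3],[[-270,31,-95],-5.3]]}}

```text
clock: 6.32
eef_pos: [0.5406, 0.0218, 0.1707]
tool_rot: [0.716, 0.698, -0.0, -0.0]
ft_force: [-0.0, 1.0, -1.4]
grip_width: 0.0492
grasp_force: 62.9
```

```bash
cat > look.py <<'E'
from h import *
import sys
P=bot.camera_params('wrist'); o=bot.get_obs(); print(o['eef_pos'],o['tool_rot'],o['ft_force'],o['grip_width'],o['clock'])
im,d=bot.camera('wrist'); save(sys.argv[1]+'.png',im); np.savez(sys.argv[1],im=im,d=d,pose=P['pose'])
im2,d2=bot.camera('scene'); save(sys.argv[1]+'s.png',cv2.resize(im2[140:270,130:330],None,fx=4,fy=4,interpolation=cv2.INTER_CUBIC)); 
im3,d3=bot.camera('top'); save(sys.argv[1]+'t.png',cv2.resize(im3[180:290,270:440],None,fx=4,fy=4,interpolation=cv2.INTER_CUBIC)); 
np.savez(sys.argv[1]+'o',im2=im2,d2=d2,im3=im3,d3=d3)
E
python3 look.py w2
```

```text
[0.54057201 0.02178261 0.1706575 ] [ 7.15854459e-01  6.98249426e-01 -3.18446069e-05 -3.62681987e-04] [-0.01508433  0.99595698 -1.41927646] 0.04915469870142398 6.325
```

View pics/w2.png

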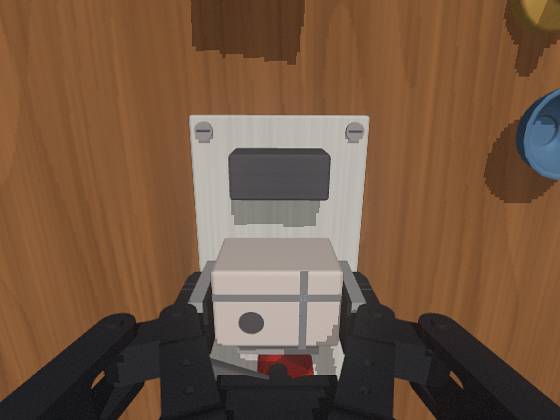

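The wrist view shows the block held square at (278,300), the anvil at (280,175) with its face edge at about row 199, and the plate edges parallel to the block. I'll measure the block against the anvil.

Run:
```python
from h import *
Z=np.load('w2.npz'); im,d=Z['im'],Z['d']; P=bot.camera_params('wrist'); P=dict(P); P['pose']=Z['pose']
v,u=np.mgrid[:420,:560]; p=deproj('wrist',np.c_[u.ravel(),v.ravel()],d.ravel(),P).reshape(420,560,3)
g=cv2.cvtColor(im,cv2.COLOR_RGB2GRAY)
def rect(m,n):
    m=cv2.morphologyEx(m.astype(np.uint8),cv2.MORPH_OPEN,np.ones((3,3)))
    q=p[(m>0)&(d>0)]; r=cv2.minAreaRect((q[:,:2]*1000).astype(np.float32)); print(n,len(q),np.round(r[0],1),np.round(r[1],1),round(r[2],1),'z',np.median(q[:,2]).round(4),'y',np.percentile(q[:,1],[1,99]).round(4),'x',np.percentile(q[:,0],[1,99]).round(4))
reg=lambda a,b,c,e:(u>=a)&(u<b)&(v>=c)&(v<e)
H=p[...,2]
rect(reg(225,335,140,205)&(H>.041)&(H<.055),'anvil top')
a=np.median(H[290:340,230:300]);print(a)
rect(reg(205,345,262,352)&(abs(H-a)<.003)&(g>95),'block top')
rect(reg(205,345,235,268)&(H<a-.003)&(H>a-.05),'block +y face')
rect(reg(180,375,110,260)&(H<.016)&(H>.005),'plate')
for c in range(235,330,15): print(c,p[185:206:3,c].round(3)[:,1:].tolist())
```

```text
anvil top 4678 [543.4  58. ] [27.7 60.3] 88.3 z 0.045 y [0.0444 0.0719] x [0.5141 0.5724]
0.12864834180724816
block top 9476 [541.2  22.9] [35.2 50.2] 88.6 z 0.1285 y [0.0069 0.0401] x [0.5172 0.5651]
block +y face 3555 [540.9  36.4] [ 8.8 61.1] 88.7 z 0.1118 y [0.0325 0.0408] x [0.5126 0.5673]
plate 16953 [542.9  40.5] [104.  120.7] 88.5 z 0.0111 y [-0.008   0.0924] x [0.484  0.6018]
235 [[0.054, 0.045], [0.052, 0.045], [0.05, 0.045], [0.048, 0.045], [0.047, 0.045], [0.036, 0.011], [0.033, 0.011]]
250 [[0.054, 0.045], [0.052, 0.045], [0.05, 0.046], [0.048, 0.045], [0.046, 0.045], [0.035, 0.012], [0.033, 0.011]]
265 [[0.054, 0.046], [0.051, 0.044], [0.05, 0.044], [0.048, 0.045], [0.046, 0.046], [0.035, 0.01], [0.033, 0.012]]
280 [[0.053, 0.046], [0.051, 0.044], [0.05, 0.045], [0.048, 0.046], [0.046, 0.045], [0.035, 0.011], [0.032, 0.011]]
295 [[0.053, 0.045], [0.051, 0.045], [0.049, 0.045], [0.047, 0.045], [0.046, 0.046], [0.034, 0.011], [0.032, 0.011]]
310 [[0.052, 0.044], [0.051, 0.045], [0.049, 0.045], [0.048, 0.046], [0.045, 0.045], [0.034, 0.01], [0.032, 0.012]]
325 [[0.053, 0.045], [0.051, 0.045], [0.049, 0.046], [0.047, 0.045], [0.045, 0.045], [0.034, 0.011], [0.032, 0.011]]
```

Emit:
{"api": "step_arm", "payload": {"rows": [[[0.8,1.3,0],0],[[0.8,1.3,20],0],[[0.8,1.3,40],0],[[0.8,1.3,55],0],[[0.8,1.3,65],0],[[0.8,1.3,71],0],[[0.8,1.3,75],0],[[0.8,1.3,78],0],[[0.8,1.3,80],0],[[0.8,1.3,81],0],[[0.8,1.3,81],0],[[0.8,1.3,81],0]]}}

```text
clock: 7.98
eef_pos: [0.5421, 0.0221, 0.0901]
tool_rot: [0.716, 0.698, 0.0, 0.0]
ft_force: [-0.3, 0.7, -1.1]
grip_width: 0.0492
grasp_force: 62.9
```

Emit:
{"api": "step_arm", "payload": {"rows": [[[0,0,0.7],0],[[0,0,0.7],0],[[0,0,0.7],0]]}}

```text
clock: 8.35
eef_pos: [0.5421, 0.0221, 0.0893]
tool_rot: [0.716, 0.698, 0.0, 0.0]
ft_force: [1.1, -0.2, 0.2]
grip_width: 0.0494
grasp_force: 63.1
```

Emit:
{"api": "step_arm", "payload": {"rows": [[[0,0,0],0],[[0,0,0],0],[[0,0,0],0],[[0,0,0],0],[[0,0,0],0],[[0,0,0],0]], "claw": -1}}

```text
clock: 9.1
eef_pos: [0.5421, 0.0221, 0.0892]
tool_rot: [0.716, 0.698, -0.0, 0.0]
ft_force: [0.1, 0.8, -1.0]
grip_width: 0.0856
grasp_force: 0.0
```

Emit:
{"api": "step_arm", "payload": {"rows": [[[0,0,-20],0],[[0,0,-60],0],[[0,0,-110],0],[[0,0,-150],0],[[0,0,-150],0],[[0,0,-150],0]]}}

```text
clock: 9.85
eef_pos: [0.5417, 0.0221, 0.2388]
tool_rot: [0.716, 0.698, -0.0, -0.0]
ft_force: [0.3, -0.6, -0.0]
grip_width: 0.0853
grasp_force: 0.0
```

```bash
python3 look.py w3
python3 - <<'E'
from h import *
Z=np.load('w3.npz'); im,d=Z['im'],Z['d']; P=dict(bot.camera_params('wrist')); P['pose']=Z['pose']
for n in ('block_center','handle','crank','cam_center','jaw_face'):
  for r in bot.trace(n,'wrist')[:3]:
    p=maskpts('wrist',r['pixels'],d) if 0 else (lambda m:deproj('wrist',np.c_[np.nonzero(m)[1],np.nonzero(m)[0]],d[m],P))(r['pixels']&(d>0))
    if len(p)<10: continue
    t=p[p[:,2]>np.percentile(p[:,2],98)-.004]; R=cv2.minAreaRect((t[:,:2]*1000).astype(np.float32))
    print(n,round(r['score'],2),np.round(r['uv']),len(p),'toprect',np.round(R[0],1),np.round(R[1],1),round(R[2],1),'z',np.median(t[:,2]).round(4))
E
```

```text
[0.54169643 0.02207387 0.23876423] [ 7.15903080e-01  6.98199615e-01 -2.03501328e-04 -1.92225539e-04] [ 0.32935447 -0.64427106 -0.01107006] 0.08532496779297771 9.85
block_center 0.85 [279. 202.] 2763 toprect [542.6  23.3] [34. 50.] 87.9 z 0.0471
block_center 0.61 [265.  10.] 1172 toprect [550.7 167.8] [ 2.  22.9] 86.8 z 0.0465
block_center 0.31 [487.  24.] 2988 toprect [716.1 160.5] [10.7 17.4] 88.7 z 0.0487
handle 0.62 [202. 332.] 1085 toprect [481.4 -69.1] [16.3 15.6] 66.0 z 0.1036
crank 0.73 [229. 324.] 2929 toprect [481.7 -68.7] [16.4 16.5] 42.0 z 0.1034
cam_center 0.57 [276. 224.] 25249 toprect [538.4 -15.1] [177.9  66.6] 84.0 z 0.0445
jaw_face 0.58 [278. 228.] 25188 toprect [537.4 -14.4] [178.4  71.1] 81.6 z 0.0444
jaw_face 0.57 [277. 230.] 555 toprect [542.   -2.1] [ 9.9 39.2] 88.2 z 0.0405
```

View pics/w3.png

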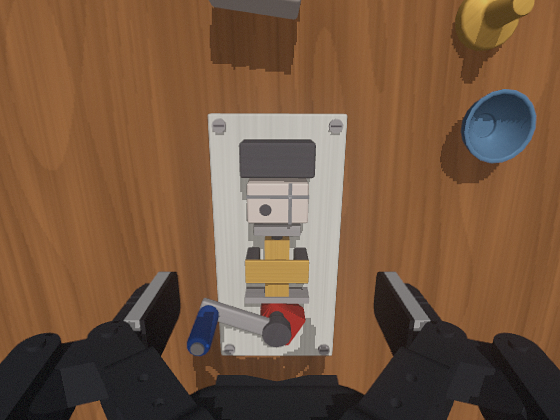

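The block sits squarely in the gap at (278,202), its top at about 47 mm, clear of jaw and anvil. The crank is at (240,318), with the handle top at (198,348). From this, the handle is 62.0 mm from the estimated axle (539.2, -91.7), as it must be. I'll straddle the handle with the open fingers, tool y tangential, and push it round.

Emit:
{"api": "step_arm", "payload": {"rows": [[[-15,-10,0],-10],[[-30,-20,0],-20],[[-45,-30,0],-30],[[-60,-40,0],-40],[[-75,-50,0],-50],[[-92.6,-58,0],-60],[[-92.6,-58,0],-69.9],[[-92.6,-58,30],-69.9],[[-92.6,-58,60],-69.9],[[-92.6,-58,90],-69.9],[[-92.6,-58,108],-69.9],[[-92.6,-58,108],-69.9]]}}

```text
clock: 11.75
eef_pos: [0.4805, -0.0688, 0.1297]
tool_rot: [0.187, 0.982, -0.0, -0.002]
ft_force: [0.0, 0.2, -0.5]
grip_width: 0.0853
grasp_force: 0.0
```

Emit:
{"api": "step_arm", "payload": {"rows": [[[0,0,0],0],[[0,0,0],0],[[0,0,0],0],[[0,0,0],0]], "claw": -0.4}}

```text
clock: 12.25
eef_pos: [0.482, -0.0691, 0.1317]
tool_rot: [0.187, 0.982, 0.0, 0.0]
ft_force: [-0.9, -0.6, -0.5]
grip_width: 0.0597
grasp_force: 0.0
```

```bash
cat > arc.py <<'E'
import sys, numpy as np
from workcell import bot
# usage: arc.py off a1 a2 ...   prints tool-frame shifts for ccw turns about the axle from the actual pose
o=bot.get_obs(); A=np.array([539.2,-91.7]); q=o['tool_rot']; psi=2*np.arctan2(q[1],q[0])
d=np.array(o['eef_pos'][:2])*1000-A; X=np.array([np.cos(psi),np.sin(psi)]); Y=np.array([np.sin(psi),-np.cos(psi)])
s=np.array([d@X,d@Y]); f=np.array(o['ft_force'][:2])
print('psi',np.degrees(psi)%360,'s(x radial,y cw)',s.round(1),'force rad,cw',[round(f@X,1),round(f@Y,1)],o['grip_width'],o['eef_pos'][2],o['clock'])
for a in map(float,sys.argv[1:]):
    c,n=np.cos(np.radians(a)),np.sin(np.radians(a)); t=np.array([c*s[0]+n*s[1],-n*s[0]+c*s[1]])-s
    print([[*t.round(1).tolist(),0],-a])
E
python3 arc.py 5 10 15 20 25 30 35 40 45 50
```

```text
psi 158.46366003123438 s(x radial,y cw) [61.5  0. ] force rad,cw [np.float64(0.6), np.float64(-0.8)] 0.05965122885206667 0.13166415628864733 12.25
[[-0.2, -5.4, 0], -5.0]
[[-0.9, -10.7, 0], -10.0]
[[-2.1, -15.9, 0], -15.0]
[[-3.7, -21.0, 0], -20.0]
[[-5.7, -26.0, 0], -25.0]
[[-8.2, -30.8, 0], -30.0]
[[-11.1, -35.3, 0], -35.0]
[[-14.4, -39.6, 0], -40.0]
[[-18.0, -43.5, 0], -45.0]
[[-21.9, -47.2, 0], -50.0]
```

Emit:
{"api": "step_arm", "payload": {"rows": [[[0.5,-7,0],0],[[0.5,-14,0],0],[[0.5,-20,0],0],[[0.5,-20,0],0]]}}

```text
clock: 12.75
eef_pos: [0.4737, -0.088, 0.1312]
tool_rot: [0.187, 0.982, -0.0, -0.0]
ft_force: [0.4, 0.1, 0.3]
grip_width: 0.0597
grasp_force: 0.0
```

```bash
python3 arc.py 4 8 12 16 20 24 28 32 36 40
```

```text
psi 158.40280015340954 s(x radial,y cw) [ 62.3 -20.7] force rad,cw [np.float64(-0.3), np.float64(0.3)] 0.05971949966843862 0.13119058528295302 12.75
[[-1.6, -4.3, 0], -4.0]
[[-3.5, -8.5, 0], -8.0]
[[-5.7, -12.5, 0], -12.0]
[[-8.1, -16.4, 0], -16.0]
[[-10.8, -20.0, 0], -20.0]
[[-13.8, -23.5, 0], -24.0]
[[-17.0, -26.8, 0], -28.0]
[[-20.4, -29.9, 0], -32.0]
[[-24.1, -32.6, 0], -36.0]
[[-27.9, -35.2, 0], -40.0]
```

Emit:
{"api": "step_arm", "payload": {"rows": [[[-1.6,-4.3,0],-4],[[-3.5,-8.5,0],-8],[[-5.7,-12.5,0],-12],[[-8.1,-16.4,0],-16],[[-10.8,-20,0],-20],[[-13.8,-23.5,0],-24],[[-17,-26.8,0],-28],[[-20.4,-29.9,0],-32],[[-24.1,-32.6,0],-36],[[-27.9,-35.2,0],-40]]}}

```text
clock: 14.0
eef_pos: [0.4868, -0.13, 0.1312]
tool_rot: [-0.162, 0.987, 0.001, -0.0]
ft_force: [-0.4, 1.3, 0.3]
grip_width: 0.0603
grasp_force: 0.8
```

```bash
python3 arc.py 3 6 9 12 15 18 21 24 27 30; python3 look.py w4
```

```text
psi 198.6170481256726 s(x radial,y cw) [ 61.9 -19.6] force rad,cw [np.float64(-0.0), np.float64(1.4)] 0.060339275164598326 0.13115178825009105 14.0
[[-1.1, -3.2, 0], -3.0]
[[-2.4, -6.4, 0], -6.0]
[[-3.8, -9.4, 0], -9.0]
[[-5.4, -12.4, 0], -12.0]
[[-7.2, -15.3, 0], -15.0]
[[-9.1, -18.2, 0], -18.0]
[[-11.1, -20.9, 0], -21.0]
[[-13.3, -23.5, 0], -24.0]
[[-15.6, -26.0, 0], -27.0]
[[-18.1, -28.3, 0], -30.0]
[ 0.48681284 -0.13004271  0.13115179] [-1.61750596e-01  9.86831412e-01  6.96447739e-04 -1.54928669e-04] [-0.40069697  1.32096484  0.34689193] 0.060339275164598326 14.0
```

View pics/w4s.png

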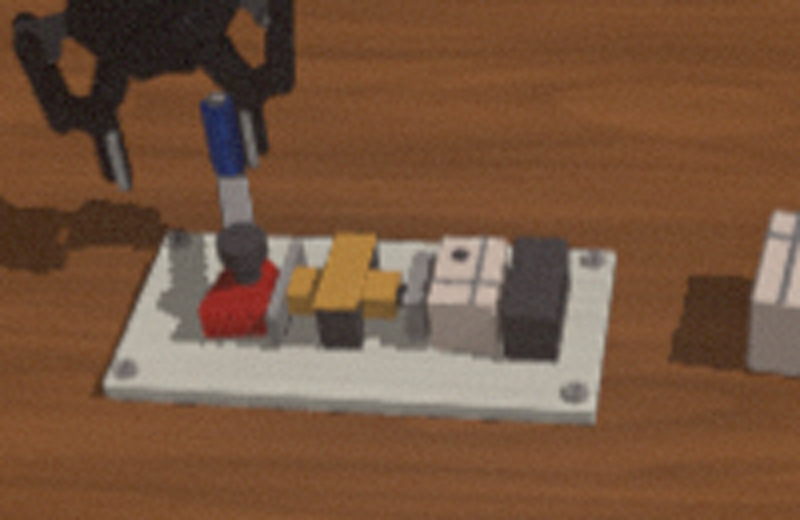

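The scene crop shows the blue handle (222,135) pushed by one finger, the block standing between jaw and anvil (465,295), and the red cam lobe (235,305) turning towards the follower.

Emit:
{"api": "step_arm", "payload": {"rows": [[[-1.1,-3.2,0],-3],[[-2.4,-6.4,0],-6],[[-3.8,-9.4,0],-9],[[-5.4,-12.4,0],-12],[[-7.2,-15.3,0],-15],[[-9.1,-18.2,0],-18],[[-11.1,-20.9,0],-21],[[-13.3,-23.5,0],-24],[[-13.3,-23.5,0],-24]]}}

```text
clock: 15.28
eef_pos: [0.5062, -0.1478, 0.131]
tool_rot: [-0.362, 0.932, 0.001, -0.001]
ft_force: [-3.1, 3.3, 3.2]
grip_width: 0.0597
grasp_force: 2.0
```

```bash
python3 arc.py 3 6 9 12
```

```text
psi 222.40682924946879 s(x radial,y cw) [ 62.1 -19.2] force rad,cw [np.float64(0.1), np.float64(4.6)] 0.05968129492674454 0.1310095245058516 15.275
[[-1.1, -3.2, 0], -3.0]
[[-2.3, -6.4, 0], -6.0]
[[-3.8, -9.5, 0], -9.0]
[[-5.3, -12.5, 0], -12.0]
```

Emit:
{"api": "step_arm", "payload": {"rows": [[[-1.1,-3.2,0],-3],[[-2.3,-6.4,0],-6],[[-3.8,-9.5,0],-9],[[-5.3,-12.5,0],-12],[[-5.3,-12.5,0],-12]]}}

```text
clock: 15.9
eef_pos: [0.5179, -0.1533, 0.1309]
tool_rot: [-0.457, 0.889, 0.001, -0.001]
ft_force: [-4.0, 3.0, 3.6]
grip_width: 0.0599
grasp_force: 2.7
```

```bash
python3 arc.py 2 4 6 8 10
```

```text
psi 234.40394354793844 s(x radial,y cw) [ 62.5 -18.6] force rad,cw [np.float64(-0.1), np.float64(5.0)] 0.05992705868961473 0.13093076149812022 15.9
[[-0.7, -2.2, 0], -2.0]
[[-1.4, -4.3, 0], -4.0]
[[-2.3, -6.4, 0], -6.0]
[[-3.2, -8.5, 0], -8.0]
[[-4.2, -10.6, 0], -10.0]
```

Emit:
{"api": "step_arm", "payload": {"rows": [[[-0.7,-2.2,0],-2],[[-1.4,-4.3,0],-4],[[-2.3,-6.4,0],-6],[[-3.2,-8.5,0],-8],[[-4.2,-10.6,0],-10],[[-4.2,-10.6,0],-10]]}}

```text
clock: 16.65
eef_pos: [0.5292, -0.1565, 0.131]
tool_rot: [-0.533, 0.846, 0.001, -0.001]
ft_force: [-4.1, 1.5, 3.9]
grip_width: 0.06
grasp_force: 2.4
```

```bash
python3 arc.py 2 4 6 8 10
```

```text
psi 244.39138739198094 s(x radial,y cw) [ 62.8 -19. ] force rad,cw [np.float64(0.4), np.float64(4.3)] 0.0600413839247455 0.1310025005166898 16.65
[[-0.7, -2.2, 0], -2.0]
[[-1.5, -4.3, 0], -4.0]
[[-2.3, -6.5, 0], -6.0]
[[-3.3, -8.5, 0], -8.0]
[[-4.3, -10.6, 0], -10.0]
```

Emit:
{"api": "step_arm", "payload": {"rows": [[[-0.8,-2.2,0],-2],[[-1.6,-4.3,0],-4],[[-2.5,-6.4,0],-6],[[-3.5,-8.4,0],-8],[[-4.5,-10.5,0],-10],[[-4.5,-10.5,0],-10]]}}

```text
clock: 17.4
eef_pos: [0.5423, -0.1576, 0.1312]
tool_rot: [-0.605, 0.796, -0.001, 0.0]
ft_force: [-1.5, 0.6, 1.1]
grip_width: 0.0596
grasp_force: 1.0
```

```bash
python3 arc.py 2 4 6 8 10
```

```text
psi 254.4477240150591 s(x radial,y cw) [ 62.7 -20.7] force rad,cw [np.float64(-0.2), np.float64(1.6)] 0.05961361736209424 0.13116080112276213 17.4
[[-0.8, -2.2, 0], -2.0]
[[-1.6, -4.3, 0], -4.0]
[[-2.5, -6.4, 0], -6.0]
[[-3.5, -8.5, 0], -8.0]
[[-4.5, -10.6, 0], -10.0]
```

Force is falling, so the first corner is near. I'll take small steps.

Emit:
{"api": "step_arm", "payload": {"rows": [[[-0.4,-1.1,0],-1],[[-0.8,-2.2,0],-2],[[-1.2,-3.2,0],-3],[[-1.6,-4.3,0],-4],[[-1.6,-4.3,0],-4],[[-1.6,-4.3,0],-4]]}}

```text
clock: 18.15
eef_pos: [0.547, -0.1571, 0.1313]
tool_rot: [-0.632, 0.775, -0.0, 0.0]
ft_force: [0.6, -0.2, -0.2]
grip_width: 0.0598
grasp_force: 0.2
```

```bash
python3 arc.py
cat > hd.py <<'E'
from h import *
import sys
A=np.array([.5392,-.0917])
for c in ('top','scene','wrist'):
    P=bot.camera_params(c); im,d=bot.camera(c); save(sys.argv[1]+c+'.png',im)
    v,u=np.mgrid[:420,:560]; hsv=cv2.cvtColor(im,cv2.COLOR_RGB2HSV)
    p=deproj(c,np.c_[u.ravel(),v.ravel()],d.ravel(),P).reshape(420,560,3)
    r=np.hypot(p[...,0]-A[0],p[...,1]-A[1])
    m=(d>0)&(p[...,2]>.06)&(p[...,2]<.112)&(r>.045)&(r<.08)&(hsv[...,0]>105)&(hsv[...,0]<130)&(hsv[...,1]>120)
    q=p[m]
    if len(q)>5: x=np.median(q,0); print(c,len(q),x.round(4),'angle',np.degrees(np.arctan2(x[1]-A[1],x[0]-A[0])).round(1)%360, 'uv',u[m].mean().round(),v[m].mean().round())
E
python3 hd.py h1
```

```text
psi 258.46676590007024 s(x radial,y cw) [ 62.5 -20.7] force rad,cw [np.float64(0.1), np.float64(-0.7)] 0.05975263776248839 0.13129912535907307 18.15
top 17 [ 0.5258 -0.1438  0.0826] angle 255.6 uv 423.0 238.0
scene 137 [ 0.5319 -0.1488  0.0877] angle 262.7 uv 160.0 187.0
wrist 2208 [ 0.526  -0.16    0.0984] angle 259.0 uv 333.0 311.0
```

Emit:
{"api": "step_arm", "payload": {"rows": [[[0,0,0],0],[[0,0,0],0],[[0,0,0],0],[[0,0,0],0]]}}

```text
clock: 18.8
eef_pos: [0.5464, -0.157, 0.1312]
tool_rot: [-0.632, 0.775, -0.0, 0.0]
ft_force: [-0.1, 0.3, -0.5]
grip_width: 0.0597
grasp_force: 0.0
```

```bash
python3 arc.py 1 2 3 4 5; python3 hd.py h2
```

```text
psi 258.46556179388233 s(x radial,y cw) [ 62.5 -20.2] force rad,cw [np.float64(-0.3), np.float64(0.1)] 0.059651885901167684 0.13123206759692613 18.8
[[-0.4, -1.1, 0], -1.0]
[[-0.7, -2.2, 0], -2.0]
[[-1.1, -3.2, 0], -3.0]
[[-1.6, -4.3, 0], -4.0]
[[-2.0, -5.4, 0], -5.0]
top 17 [ 0.5266 -0.1437  0.0834] angle 256.4 uv 423.0 237.0
scene 134 [ 0.5321 -0.1486  0.0877] angle 262.9 uv 161.0 187.0
wrist 2114 [ 0.5258 -0.1599  0.0991] angle 258.9 uv 333.0 313.0
```

View pics/h2wrist.png

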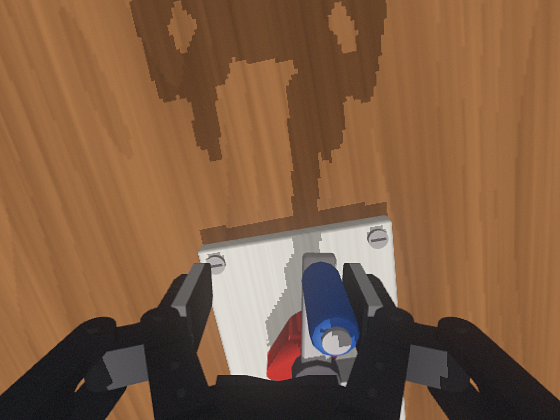

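The handle (333,313) still stands beside the pushing finger, right at balance on the corner. I'll nudge on.

Emit:
{"api": "step_arm", "payload": {"rows": [[[-0.4,-1.1,0],-1],[[-0.7,-2.2,0],-2],[[-1.1,-3.2,0],-3],[[-1.6,-4.3,0],-4],[[-1.6,-4.3,0],-4],[[-1.6,-4.3,0],-4],[[-1.6,-4.3,0],-4]]}}

```text
clock: 19.82
eef_pos: [0.5512, -0.1563, 0.1313]
tool_rot: [-0.659, 0.752, -0.0, 0.0]
ft_force: [0.1, -0.2, -0.1]
grip_width: 0.0597
grasp_force: 0.0
```

```bash
python3 arc.py 1 2 3 4 5; python3 hd.py h3
```

```text
psi 262.46521069463256 s(x radial,y cw) [ 62.5 -20.3] force rad,cw [np.float64(0.2), np.float64(-0.2)] 0.05965393446920863 0.13125484990528616 19.825
[[-0.4, -1.1, 0], -1.0]
[[-0.7, -2.2, 0], -2.0]
[[-1.2, -3.2, 0], -3.0]
[[-1.6, -4.3, 0], -4.0]
[[-2.0, -5.4, 0], -5.0]
top 24 [ 0.5299 -0.1446  0.0825] angle 260.0 uv 424.0 235.0
scene 134 [ 0.5365 -0.1497  0.0865] angle 267.4 uv 160.0 189.0
wrist 2011 [ 0.5304 -0.1605  0.0998] angle 262.7 uv 334.0 314.0
```

Emit:
{"api": "step_arm", "payload": {"rows": [[[-0.4,-1.1,0],-1],[[-0.7,-2.2,0],-2],[[-1.2,-3.2,0],-3],[[-1.6,-4.3,0],-4],[[-1.6,-4.3,0],-4],[[-1.6,-4.3,0],-4]]}}

```text
clock: 20.72
eef_pos: [0.5555, -0.1552, 0.1312]
tool_rot: [-0.685, 0.729, -0.0, 0.0]
ft_force: [0.3, -0.5, -0.5]
grip_width: 0.0598
grasp_force: 0.0
```

```bash
python3 arc.py 1 2 3 4 5; python3 hd.py h4
```

```text
psi 266.4665789360819 s(x radial,y cw) [ 62.4 -20.2] force rad,cw [np.float64(0.5), np.float64(-0.4)] 0.05980769348568768 0.13120507752254562 20.725
[[-0.4, -1.1, 0], -1.0]
[[-0.7, -2.2, 0], -2.0]
[[-1.1, -3.2, 0], -3.0]
[[-1.6, -4.3, 0], -4.0]
[[-2.0, -5.4, 0], -5.0]
top 31 [ 0.5386 -0.145   0.0834] angle 269.3 uv 424.0 230.0
scene 128 [ 0.5463 -0.1499  0.0858] angle 277.0 uv 158.0 192.0
wrist 1044 [ 0.5411 -0.159   0.1022] angle 271.6 uv 316.0 326.0
```

The handle is now running ahead of the finger. I'll hold and watch it.

Emit:
{"api": "step_arm", "payload": {"rows": [[[0,0,0],0],[[0,0,0],0],[[0,0,0],0],[[0,0,0],0],[[0,0,0],0],[[0,0,0],0],[[0,0,0],0],[[0,0,0],0]]}}

```text
clock: 21.88
eef_pos: [0.5554, -0.1552, 0.1312]
tool_rot: [-0.685, 0.729, 0.0, 0.0]
ft_force: [-0.0, 0.3, -0.8]
grip_width: 0.0599
grasp_force: 0.0
```

```bash
python3 arc.py ; python3 hd.py h5; python3 look.py w5
```

```text
psi 266.46379320291965 s(x radial,y cw) [ 62.4 -20.1] force rad,cw [np.float64(-0.3), np.float64(0.0)] 0.05992921285905853 0.131186514393486 21.875
top 43 [ 0.545  -0.1449  0.0909] angle 276.2 uv 425.0 226.0
scene 124 [ 0.5526 -0.1493  0.0872] angle 283.1 uv 158.0 194.0
wrist 843 [ 0.5457 -0.1576  0.1024] angle 275.6 uv 304.0 332.0
[ 0.55543524 -0.15523967  0.13121615] [-6.84968418e-01  7.28572759e-01 -1.96975152e-06  1.26013476e-05] [0.57085528 0.11632468 0.08750379] 0.05985184492965217 22.025
```

View pics/w5s.png

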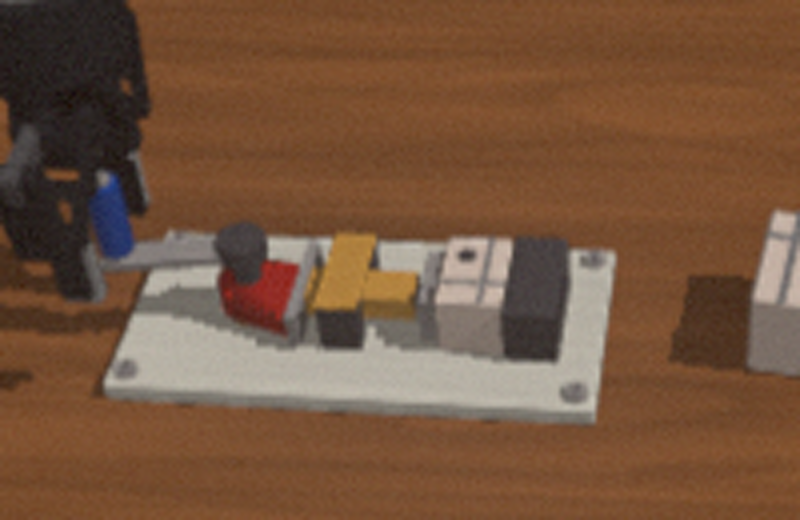

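The block is now clamped against the anvil (475,295), with the cam's flat turning into the follower plate (300,290). I'll check whether the handle has settled.

Emit:
{"api": "step_arm", "payload": {"rows": [[[0,0,0],0],[[0,0,0],0],[[0,0,0],0],[[0,0,0],0],[[0,0,0],0],[[0,0,0],0],[[0,0,0],0],[[0,0,0],0]]}}

```text
clock: 23.18
eef_pos: [0.5555, -0.1552, 0.1312]
tool_rot: [-0.685, 0.729, -0.0, 0.0]
ft_force: [-0.1, -0.6, -0.0]
grip_width: 0.0599
grasp_force: 0.0
```

```bash
python3 hd.py h6
```

```text
top 43 [ 0.5448 -0.1446  0.0898] angle 276.1 uv 425.0 226.0
scene 126 [ 0.5531 -0.1491  0.0859] angle 283.7 uv 158.0 194.0
wrist 841 [ 0.5458 -0.1576  0.1024] angle 275.7 uv 303.0 332.0
```

Emit:
{"api": "step_arm", "payload": {"rows": [[[0,0,-15],0],[[0,0,-40],0],[[0,0,-70],0],[[-30,0,-110],0],[[-30,0,-130],0],[[-30,0,-130],0],[[-30,0,-130],0]]}}

```text
clock: 24.2
eef_pos: [0.5569, -0.1254, 0.2607]
tool_rot: [-0.685, 0.729, 0.0, -0.0]
ft_force: [-0.9, -0.1, -0.3]
grip_width: 0.0597
grasp_force: 0.0
```

```bash
python3 look.py w6; python3 hd.py h7
```

```text
[ 0.55686591 -0.12537266  0.26070433] [-6.84857794e-01  7.28676614e-01  3.56817744e-04 -2.57989963e-04] [-0.90032802 -0.1008991  -0.29709737] 0.05971674622518633 24.2
top 54 [ 0.5456 -0.1449  0.0974] angle 276.9 uv 425.0 225.0
scene 118 [ 0.5526 -0.1494  0.0877] angle 283.1 uv 157.0 194.0
wrist 244 [ 0.5479 -0.1551  0.1026] angle 277.8 uv 288.0 178.0
```

View pics/w6.png

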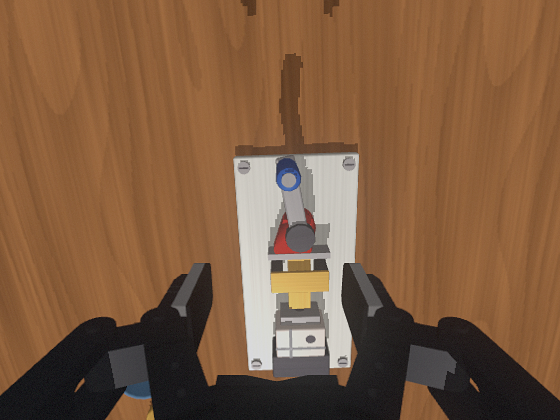

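The wrist view shows the handle at (288,178) standing free, the red cam (296,232) against the follower plate (298,253), and the block held at the anvil (300,340). I'll check the flat numerically: the cam edge's angle, and the follower's travel compared with the first picture.

Run:
```python
from h import *
v,u=np.mgrid[:420,:560]
yaw=np.radians(-1.6); ex=np.array([np.cos(yaw),np.sin(yaw)]); ey=np.array([-np.sin(yaw),np.cos(yaw)]); A=np.array([.5392,-.0917])
for f in ('w3','w6'):
    Z=np.load(f+'.npz'); im,d=Z['im'],Z['d']; P=dict(bot.camera_params('wrist')); P['pose']=Z['pose']
    p=deproj('wrist',np.c_[u.ravel(),v.ravel()],d.ravel(),P).reshape(420,560,3); H=p[...,2]
    q=p[...,:2]-A; fx,fy=(q@ex)*1000,(q@ey)*1000; hsv=cv2.cvtColor(im,cv2.COLOR_RGB2HSV)
    red=(d>0)&((hsv[...,0]<8)|(hsv[...,0]>172))&(hsv[...,1]>140)&(abs(H-.034)<.004)&(abs(fx)<40)&(abs(fy)<40)
    print(f,'red n',red.sum())
    for a in range(-27,28,3):
        m=red&(abs(fx-a)<1.5)
        if m.sum()>2: print((a,round(fy[m].min(),1),round(fy[m].max(),1)),end=' ')
    print()
    on=(d>0)&(abs(fx)<26)
    for nm,lo,hi,z0,z1 in (('plate (x side)',20,60,.036,.050),('jaw',80,102,.036,.044),('block',100,134,.044,.052)):
        m=on&(fy>lo)&(fy<hi)&(H>z0)&(H<z1)
        if nm[0]=='p': m&=(abs(fx)>16)
        if m.sum(): print(nm,m.sum(),np.percentile(fy[m],[2,50,98]).round(1),np.percentile(fx[m],[2,98]).round(1))
```

```text
w3 red n 611
(-15, np.float64(2.6), np.float64(8.3)) (-12, np.float64(1.1), np.float64(11.1)) (-9, np.float64(-0.6), np.float64(13.8)) (-6, np.float64(0.6), np.float64(13.8)) (-3, np.float64(5.4), np.float64(13.9)) (0, np.float64(6.5), np.float64(13.6)) (3, np.float64(4.8), np.float64(13.4)) (6, np.float64(0.8), np.float64(14.0)) (9, np.float64(-32.1), np.float64(13.2)) (12, np.float64(-30.2), np.float64(11.2)) (15, np.float64(-25.7), np.float64(9.1)) (18, np.float64(-21.9), np.float64(6.1)) (21, np.float64(-16.8), np.float64(3.4)) (24, np.float64(-10.8), np.float64(1.2)) (27, np.float64(-7.0), np.float64(-1.8)) 
plate (x side) 453 [41.4 50.6 59.5] [-25.7  25.7]
jaw 569 [84.9 90.3 94.4] [-19.   18.9]
block 2357 [100.8 116.7 131.4] [-23.6  24. ]
w6 red n 378
(-15, np.float64(-8.2), np.float64(2.9)) (-12, np.float64(-12.5), np.float64(24.6)) (-9, np.float64(-11.6), np.float64(24.5)) (-6, np.float64(-11.2), np.float64(23.9)) (3, np.float64(22.8), np.float64(23.8)) (6, np.float64(21.3), np.float64(24.5)) (9, np.float64(-8.1), np.float64(23.6)) (12, np.float64(-10.4), np.float64(24.5)) (15, np.float64(-8.7), np.float64(25.0)) (18, np.float64(1.1), np.float64(24.5)) (21, np.float64(7.9), np.float64(24.1)) (24, np.float64(17.5), np.float64(24.1)) 
plate (x side) 446 [39.7 48.2 59.4] [-25.3  25.5]
jaw 547 [ 90.8  96.4 101.9] [-20.7  22.5]
block 1373 [101.5 116.  132.9] [-23.3  24.5]
```

The cam's flat lies square to the follower at about 24.3 mm (near the given 26), level across its width. The jaw face is at about 102 mm, which with the 34 mm block reaches the anvil at 136 mm. The arm is clear, so I'm handing in.

```bash
python3 -c "
from workcell import bot
print(bot.job_done())"
```

```text
the job is handed in; nothing more can be done
None
```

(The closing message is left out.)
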